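# Hang the scribe rest and set the drag screw

### The job

Hang the blue scribe rest by its eye on the stand's post, flat down on the disc, and let go of it. Then turn the orange thumbscrew on the stand clockwise until it seats, and back it off a quarter turn. Finish still pinching the thumbscrew there, holding it still; leave the bone, the jar and the brush where they lie.

Things in the scene. Friction and masses are not known exactly. Their poses are not given: they have to be found in the camera images.
- scribe_rest: Loose blue tool rest, 0.1 to 0.2 kg, flat on the table. Origin: on the eye's axis, at the underside. Eye: ring 36 mm across, 8 high, upright hole 16 mm across. A bar 18 mm wide, 8 high runs along +x to x = 85 mm; on it a grip block, 28 mm long (x 36 to 64), 20 wide (y), up to z = 38 mm, topped by two black rubber prongs, a V spread along x (30 to 70), up to z = 55 mm.
- rest_grip (a point): Point on the scribe rest at the middle of its grip block: 50 mm from the eye axis along the rest's +x, 27 mm above its underside. Pinch the block here across its 20 mm width (along y) from above. Axes as the rest's.
- stand: Fixed stand, green base plate 110 mm (x) by 200 (y), 14 high; origin at the centre of its underside, on the table. At y = +45 mm a fixed aluminium disc 100 mm across, top at z = 30 mm, with an upright steel post in its middle. At y = -70 mm a round boss 36 mm across, top at z = 34 mm, carrying the orange thumbscrew.
- post_foot (a point): Foot of the post: on its axis, at the disc's top, 30 mm above the table; axes as the stand's. The rest is home when its underside lies on the disc here; the disc carries it level with its arm in any direction. The rest's arm (85 mm) does not reach the thumbscrew (115 mm away).
- post_tip (a point): Tip of the post, on its axis, 40 mm above the disc (70 mm above the table). The post is 10 mm thick and tapers to 4 mm over its last 12 mm.
- drag_screw (a joint): Thumbscrew angle in rad about the vertical: 0 = seated (hard stop), growing as it is backed off, counter-clockwise from above; clockwise tightens. Starts between 0.9 and 2.6. It does not rise or sink, stays where left, friction about 0.06 N m. At 0 the wing lies along the stand's x axis, white mark to the stand's +x; at q it has turned q counter-clockwise.
- screw_grip (a point): Point to pinch the thumbscrew, from above: on its axis, 62 mm above the table, in its orange wing, an upright flat bar 44 mm long (along this point's x), 12 thick (y; pinch across this), from 40 to 70 mm above the table, white mark on top of its +x half, brass collar 26 mm across under it. Axes turn with the screw.
- bone: Grey-brown fossil bone, about 136 mm long (x), 71 mm wide and 46 mm high, loose on the table; origin at the centre of its underside. Leave alone.
- jar: Jar 56 mm across and 70 mm high, white cap, loose on the table; origin at the centre of its underside. Leave alone.
- brush: Flat brush lying on the table, loose: about 200 mm long along its x, 42 mm wide, 20 mm high, wooden handle to -x; origin at mid length, at its underside. Leave alone.
There are look-alikes about, which are no part of the job. Several things have the shape of the scribe_rest; the one meant has the colours described above.

How it is judged:
By the outcome, as a careful person would: the job done as asked, in the order asked, and still so for the second after the job is handed in, while the arm keeps its last pose, push and grip.
It also fails if it takes over 59 s, if anything falls off the work surface, if the arm or the gripper's body presses on something with over 40 N, if the wrist force passes 120 N, or if a joint passes its speed limit or range.

### The arm

A 7-joint arm with a two-finger parallel gripper is mounted at the origin on the work surface. World frame = base frame: x ahead of the robot, y to its left, z up, the work surface at z = 0. Lengths are in m, angles in rad, forces in N, time in s.
With the tool pointing down it reaches from about 0.4 to 0.85 m from the base axis. Payload 10.4 kg.
Tool frame: the origin (TCP) lies at the very end of the fingers, on their centre line; the grasp point (between the pads) lies 19 mm behind it (grip_point_offset is the distance from the TCP to the grasp point, in m); z points along the fingers, y is the line along which they close (so a half turn about z gives the same grasp; the last joint's range is limited). The gripper opens to 87 mm and grips with 3 to 60 N. Pads are 19 mm wide; open, the fingers measure 117 mm over their backs; the gripper's body (75 mm by 190 mm) begins 51 mm behind the grasp point.
Start: joints at [1.078, 0.332, -0.065, 1.46, 0.022, 1.35, -0.088], TCP at [0.283, -0.557, 0.223] pointing down, gripper open.
Joint ranges: [-2.6, 2.6], [-0.5, 2.12], [-1.47, 1.34], [0.16, 2.42], [-1.27, 4.41], [0.06, 2.06], [-2.6, 2.6]. Speed limits (rad/s): [2.22, 2.22, 2.79, 2.79, 3.14, 3.14, 3.14].

### API

Orientations are given as a unit quaternion [x, y, z, w].
In Python, from bench import * gives the robot as it stands.
- The arm moves only by the tool play_rows, never from a script. Its argument "increments" is text: rows parted by semicolons, each of 7 numbers parted by spaces: the turn, a rotation vector about the tool's x, y, z in rad, then the shift along the tool's x, y, z in m, then the opening, from 0 (shut) to 1 (fully open). A call has 1 to 8 rows; each row is the pose to reach, as a shift and turn from the pose commanded when the call began, along the tool's axes at that moment; what a row does not reach only later rows make up. A row lasts 1/10 s, in which the tool goes at most 50 mm and 8.59 degrees, less where a joint would pass 70% of its speed; a pose out of reach is approached as far as the arm can. A call with a gripper value outside its range is refused whole. The fingers move at their own pace and stop on an object; "grip_force" is the grip in N (left out, the last holds). Time passes only in rows, so rows that repeat a pose let the fingers close. It gives the time, the measured TCP pose, the force, the opening and the grip force at its end, in the units of the state.
- read_state(): the state, without advancing time (a new reading comes with each control period).
- camera(name): name is "side" or "top"; returns a dict with "color" (480x640x3 uint8, red, green, blue), "fx", "fy", "cx", "cy" (pixels), "k1" (the pictures are not rectified: a ray, as slopes to the right and down, at radius r is drawn at 1 + k1 r^2 times it, then the intrinsics apply), "camera_from_world" (4x4, takes a point from world to camera coordinates). Camera axes: x right, y down, z forward; pixel columns grow to the right and rows downward; lengths in m; the calibration is good to about 2 mm. A picture is of the moment at which its call begins. There is no depth.
- close_job(): hands the job in; it is judged then, once.
The state is a dict: "time": time; "joint_positions": joint angles; "joint_vel": joint speeds; "joint_torque": joint torques, N m; "ee_pos": TCP position; "eef_rot": TCP orientation; "ft_force": force on the tool from outside, world axes, zero at the start; "torque": the same for the moment, N m; "width": finger opening in m; "grip_force": force on a finger pad.
Only numpy, scipy, OpenCV 4.12 (cv2) and the standard library are available. Lean on these libraries where they do the work, as an engineer would, in place of code of your own. Each camera call takes 0.05 s, during which the arm holds its last target. There are 200 camera calls.

## Working session

There is one attempt and no reset: what is moved stays moved. The work goes in short steps, Python scripts to look and compute and a tool call to move; the robot and the scene stay as the last step left them, time stands still between calls to the robot, and variables do not carry over. Pictures are saved under pics/ and viewed, at most 10 in all, crops included, and the job is handed in when it is done.

Besides the shell and the picture viewer there is one more tool, called as name(argument=value, ...) on one line, values as JSON. play_rows: Moves the arm, as the interface text tells. Its arguments: {"type":"object","properties":{"increments":{"type":"string"},"grip_force":{"type":"number"}},"required":["increments"]}

```bash
ls; mkdir -p pics; cat > h.py <<'E'
from bench import *
import numpy as np, cv2
def ray(c,u,v):
    x,y=(u-c["cx"])/c["fx"],(v-c["cy"])/c["fy"]
    a,b=x,y
    for _ in range(20):
        s=1+c["k1"]*(a*a+b*b); a,b=x/s,y/s
    T=np.array(c["camera_from_world"]); R,t=T[:3,:3],T[:3,3]
    d=R.T@np.array([a,b,1.]); return -R.T@t, d/np.linalg.norm(d)
def onz(c,u,v,z):
    o,d=ray(c,u,v); return o+d*(z-o[2])/d[2]
def tri(c1,p1,c2,p2):
    o1,d1=ray(c1,*p1);o2,d2=ray(c2,*p2)
    A=np.stack([d1,-d2],1); s=np.linalg.lstsq(A,o2-o1,rcond=None)[0]
    a,b=o1+s[0]*d1,o2+s[1]*d2; return (a+b)/2,np.linalg.norm(a-b)
def proj(c,p):
    T=np.array(c["camera_from_world"]); q=T[:3,:3]@np.array(p)+T[:3,3]
    a,b=q[0]/q[2],q[1]/q[2]; s=1+c["k1"]*(a*a+b*b)
    return np.array([c["fx"]*a*s+c["cx"],c["fy"]*b*s+c["cy"]])
E
python3 - <<'E'
from h import *
import pickle
np.set_printoptions(precision=4,suppress=True)
for n in("top","side"):
    c=camera(n);pickle.dump(c,open(n+"0.pkl","wb"));cv2.imwrite(f"pics/{n}0.png",c["color"][:,:,::-1])
    print(n,c["fx"],c["k1"],np.array(c["camera_from_world"]))
print(read_state())
E
```

```text
pics
top 513.8025670110036 -0.07400721669130547 [[ 0.0285 -0.9995 -0.0119 -0.0066]
 [-0.9962 -0.0274 -0.0829  0.6242]
 [ 0.0825  0.0142 -0.9965  0.9792]
 [ 0.      0.      0.      1.    ]]
side 506.7980274538127 -0.05400305538155962 [[ 0.7575 -0.6526  0.0156 -0.4643]
 [-0.4079 -0.4919 -0.7692  0.311 ]
 [ 0.5096  0.5763 -0.6389  0.5563]
 [ 0.      0.      0.      1.    ]]
{'time': 0.1, 'joint_positions': array([ 1.0784,  0.3328, -0.0647,  1.4608,  0.0216,  1.3499, -0.0885]), 'joint_vel': array([ 0.0005, -0.0016,  0.0014, -0.0007, -0.0005, -0.0018,  0.0005]), 'joint_torque': array([  0.0014, -62.4546,   0.0247, -39.072 ,  -0.0613,   0.0366,
         0.0001]), 'ee_pos': array([ 0.2828, -0.557 ,  0.2218]), 'eef_rot': array([ 0.9725,  0.2328, -0.0002, -0.0006]), 'ft_force': array([ 0.1062, -0.7233, -0.4338]), 'torque': array([ 0.0341, -0.0349,  0.0027]), 'grip_force': 0.0, 'width': 0.0871063116423496}
```

View pics/top0.png

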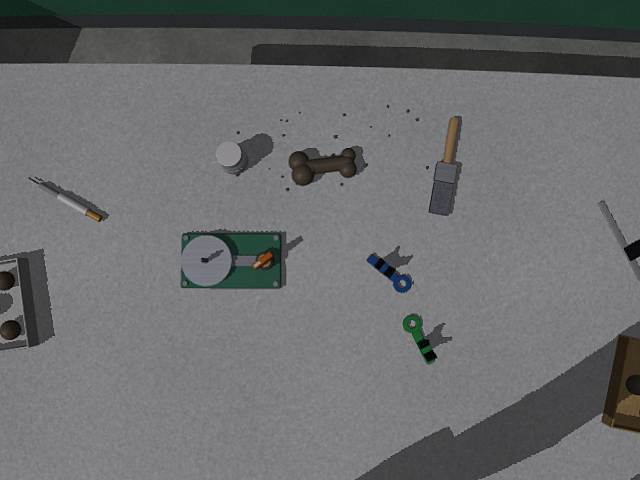

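View pics/side0.png

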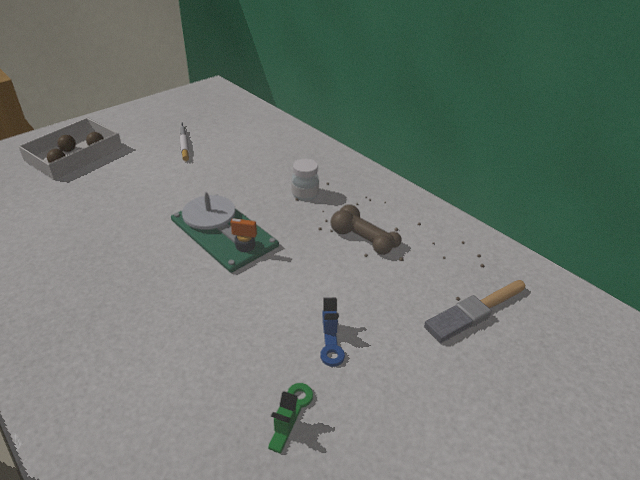

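Candidates for the rest: the blue one at top (388,272) / side (333,330), and the green look-alike at top (420,338) / side (290,415). The blue one with black prongs fits the description. The stand is at top (231,260), with its orange screw at (263,260). The next step is one crop to confirm this, plus measurements.

```bash
python3 - <<'E'
from h import *
import pickle
np.set_printoptions(precision=4,suppress=True)
C={n:pickle.load(open(n+"0.pkl","rb")) for n in("top","side")}
def crop(n,x,y,w,h,W,H): return cv2.resize(C[n]["color"][y:y+h,x:x+w,::-1],(W,H),interpolation=cv2.INTER_NEAREST)
a=np.hstack([crop("top",360,240,100,75,400,300),crop("side",260,290,100,75,400,300)])
b=np.hstack([crop("top",175,220,120,90,400,300),crop("side",165,180,120,90,400,300)])
cv2.imwrite("pics/crop1.png",np.vstack([a,b]))
H={}
for n in C:
    c=C[n];hsv=cv2.cvtColor(c["color"],cv2.COLOR_RGB2HSV)
    for nm,lo,hi in(("blue",(105,120,40),(125,255,255)),("orange",(5,150,90),(16,255,255)),("green",(70,100,30),(90,255,160))):
        m=cv2.inRange(hsv,lo,hi)
        if nm=="green": m[:200 if n=="top" else 170]=0
        k,l,s,ct=cv2.connectedComponentsWithStats(m)
        for i in range(1,k):
            if s[i,4]>25: print(n,nm,s[i],ct[i])
        if nm=="blue":
            cs,h=cv2.findContours(m,cv2.RETR_CCOMP,cv2.CHAIN_APPROX_NONE)
            for q,hh in zip(cs,h[0]):
                if hh[3]>=0 and len(q)>5:
                    M=cv2.moments(q);print(" hole",n,M["m10"]/M["m00"],M["m01"]/M["m00"],M["m00"])
E
```

```text
top blue [367 254  12  15  83] [372.5181 259.8434]
top blue [379 263  10  11  61] [383.5902 267.623 ]
top blue [387 272  24  21 229] [399.9651 281.9694]
 hole top 401.7711442786069 283.34577114427856 67.0
top orange [252 252  20  17 103] [262.6602 259.1165]
top green [182 234  24  18 112] [188.8839 238.9107]
top green [ 181  234  100   54 2419] [248.4456 261.9417]
side blue [321 334  23  30 360] [331.4333 349.9639]
 hole side 331.8015503875969 353.77519379844955 107.5
side orange [231 220  24   7  89] [243.6854 222.5393]
side green [415 170  11   6  27] [421.2222 171.4444]
side green [  430   170   210   141 15081] [567.9032 218.9387]
```

View pics/crop1.png

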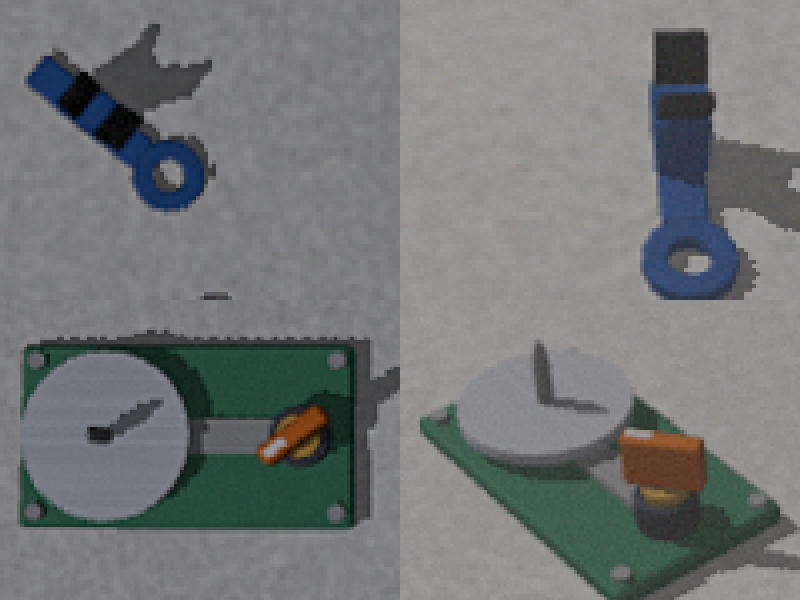

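The crop confirms the blue rest with black prongs; the eye is at top (402,283) and side (332.5,355), and the bar runs up-left to (369,257). The wing's white mark points to the lower left in the top view, so q is about 2.3. Next I triangulate.

```bash
python3 - <<'E'
from h import *
import pickle
np.set_printoptions(precision=4,suppress=True)
t,s=[pickle.load(open(n+"0.pkl","rb")) for n in("top","side")]
print("cams",ray(t,320,240)[0],ray(s,320,240)[0])
A=lambda x,y:(360+x/4-.4,240+y/4-.4); B=lambda x,y:(260+(x-400)/4-.4,290+y/4-.4)
D=lambda x,y:(175+x*.3-.4,220+(y-300)*.3-.4); E_=lambda x,y:(165+(x-400)*.3-.4,180+(y-300)*.3-.4)
def T(nm,a,b): p,e=tri(t,a,s,b);print(nm,p,"gap",round(e,4))
T("eye",A(169,174),B(690,261))
T("nearprong",A(119,124),B(686,104))
T("farprong",A(80,93),B(680,45))
T("post tip",D(91,432),E_(539,343))
T("post foot",D(108,436),E_(545,403))
T("disc",D(105,435),E_(545,403))
T("wing white end",D(268,455),E_(622,433))
T("wing other end",D(320,411),E_(704,438))
T("corner NE",D(354,345),E_(779,512))
T("corner SE",D(353,526),E_(613,598))
print("z-plane: eye",onz(t,*A(169,174),.008),onz(s,*B(690,261),.008),"bar end",onz(t,*A(36,69),.008))
print("eye hole mask",onz(t,401.77,283.35,.006),onz(s,331.8,353.8,.004))
print("prongs",onz(t,*A(119,126),.055),onz(t,*A(80,95),.055))
for n,p in(("NW",(22,346)),("NE",(354,345)),("SE",(353,526)),("SW",(22,526))): print(n,onz(t,*D(*p),.014))
print("disc",onz(t,*D(105,435),.03),onz(s,*E_(545,407),.03))
print("tip",onz(t,*D(90,432),.07),onz(s,*E_(539,343),.07))
print("wing ends",onz(t,*D(266,456),.07),onz(t,*D(320,410),.07),onz(s,*E_(621,434),.07),onz(s,*E_(704,438),.07))
E
```

```text
cams [ 0.5412 -0.0033  1.0274] [ 0.1951 -0.4707  0.6018]
eye [ 0.5234 -0.1506  0.0039] gap 0.0008
nearprong [ 0.5471 -0.1202  0.0457] gap 0.0005
farprong [ 0.5613 -0.1008  0.0514] gap 0.0007
post tip [0.5582 0.2334 0.0699] gap 0.0005
post foot [0.5568 0.2333 0.0295] gap 0.0004
disc [0.5575 0.2353 0.0279] gap 0.0009
wing white end [0.5474 0.1332 0.0718] gap 0.0016
wing other end [0.5748 0.1035 0.0727] gap 0.0033
corner NE [0.6154 0.093  0.0082] gap 0.0005
corner SE [0.5072 0.09   0.0111] gap 0.0022
z-plane: eye [ 0.5232 -0.1497  0.008 ] [ 0.5215 -0.153   0.008 ] bar end [ 0.5732 -0.0829  0.008 ]
eye hole mask [ 0.5227 -0.1499  0.006 ] [ 0.5246 -0.1492  0.004 ]
prongs [ 0.546 -0.119  0.055] [ 0.5601 -0.1003  0.055 ]
NW [0.609  0.2916 0.014 ]
NE [0.6152 0.0923 0.014 ]
SE [0.5082 0.0892 0.014 ]
SW [0.5019 0.2863 0.014 ]
disc [0.5571 0.235  0.03  ] [0.5545 0.2292 0.03  ]
tip [0.5579 0.2341 0.07  ] [0.5583 0.2331 0.07  ]
wing ends [0.5475 0.1341 0.07  ] [0.5741 0.1048 0.07  ] [0.5471 0.1354 0.07  ] [0.578  0.1054 0.07  ]
```

```bash
cat >> h.py <<'E'
from scipy.spatial.transform import Rotation as Ro
def go(p,deg):
    """tool-frame turn and shift from the present pose to a tool-down pose with tool x at yaw deg"""
    s=read_state(); R=Ro.from_quat(s["eef_rot"]); a=np.radians(deg)
    G=Ro.from_matrix(np.array([[np.cos(a),np.sin(a),0],[np.sin(a),-np.cos(a),0],[0,0,-1]]))
    print("turn",np.round((R.inv()*G).as_rotvec(),4),"shift",np.round(R.inv().apply(np.array(p)-s["ee_pos"]),4),
      "| t",round(s["time"],2),"q7",round(s["joint_positions"][6],3),"F",np.round(s["ft_force"],1),"M",np.round(s["torque"],3),"w",round(s["width"],4),"pos",np.round(s["ee_pos"],4),"grip",round(s["grip_force"],1))
E
python3 -c "
from h import *
go([.553,-.110,.12],53.2)"
```

```text
turn [-1.300e-03 -3.000e-04 -4.587e-01] shift [ 0.4433 -0.2761  0.1022] | t 0.1 q7 -0.089 F [ 0.1 -0.7 -0.4] M [ 0.034 -0.035  0.003] w 0.0871 pos [ 0.2828 -0.557   0.2218] grip 0.0
```

play_rows(increments="-0.001 0 -0.459 0.443 -0.276 0.102 1;-0.001 0 -0.459 0.443 -0.276 0.102 1;-0.001 0 -0.459 0.443 -0.276 0.102 1;-0.001 0 -0.459 0.443 -0.276 0.102 1;-0.001 0 -0.459 0.443 -0.276 0.102 1;-0.001 0 -0.459 0.443 -0.276 0.102 1;-0.001 0 -0.459 0.443 -0.276 0.102 1;-0.001 0 -0.459 0.443 -0.276 0.102 1")

```text
time: 0.9
ee_pos: [0.4866, -0.2196, 0.1454]
eef_rot: [0.894, 0.448, 0.0, 0.001]
ft_force: [0.6, -1.0, -0.3]
width: 0.0869
grip_force: 0.0
```

```bash
python3 -c "
from h import *
go([.553,-.110,.12],53.2)"
```

```text
turn [0.001  0.0004 0.0001] shift [ 0.1275 -0.0124  0.0253] | t 0.9 q7 -0.373 F [ 0.6 -1.  -0.3] M [-0.073 -0.067 -0.053] w 0.0869 pos [ 0.4866 -0.2196  0.1454] grip 0.0
```

play_rows(increments="0 0 0 0.127 -0.012 0.025 1;0 0 0 0.127 -0.012 0.025 1;0 0 0 0.127 -0.012 0.025 1;0 0 0 0.127 -0.012 0.025 1;0 0 0 0.127 -0.012 0.025 1")

```text
time: 1.4
ee_pos: [0.5523, -0.1122, 0.1203]
eef_rot: [0.894, 0.448, -0.0, 0.0]
ft_force: [-0.4, -0.2, -0.3]
width: 0.087
grip_force: 0.0
```

```bash
python3 -c "
from h import *
go([.553,-.110,.008],53.2)"
```

```text
turn [0.     0.0008 0.0016] shift [ 0.0022 -0.0007  0.1123] | t 1.4 q7 -0.634 F [-0.4 -0.2 -0.3] M [-0.06  -0.02  -0.029] w 0.087 pos [ 0.5523 -0.1122  0.1203] grip 0.0
```

play_rows(increments="0 0 0 0.002 -0.001 0.04 1;0 0 0 0.002 -0.001 0.075 1;0 0 0 0.002 -0.001 0.1 1;0 0 0 0.002 -0.001 0.111 1;0 0 0 0.002 -0.001 0.111 1;0 0 0 0.002 -0.001 0.111 1")

```text
time: 2.0
ee_pos: [0.5536, -0.1112, 0.011]
eef_rot: [0.894, 0.447, 0.001, 0.001]
ft_force: [-0.2, -0.4, 0.1]
width: 0.0866
grip_force: 0.0
```

```bash
python3 - <<'E'
from h import *
go([.553,-.110,.009],53.2)
a=camera("top")["color"][230:320,350:470,::-1];b=camera("side")["color"][280:370,270:390,::-1]
cv2.imwrite("pics/g1.png",np.hstack([cv2.resize(x,(400,300)) for x in(a,b)]))
E
```

```text
turn [ 0.0025 -0.0002 -0.0007] shift [ 0.0006 -0.0012  0.002 ] | t 2.0 q7 -0.695 F [-0.2 -0.4  0.1] M [-0.032  0.009 -0.019] w 0.0866 pos [ 0.5536 -0.1112  0.011 ] grip 0.0
```

View pics/g1.png

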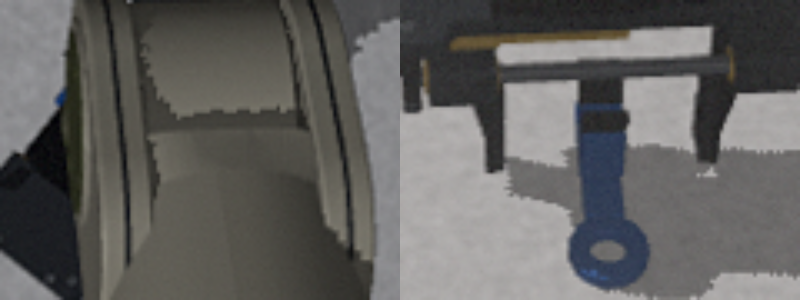

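The side view shows the fingers at (495,170) and (708,160), straddling the blue block at 602. I'll close now.

play_rows(increments="0 0 0 0 -0.001 0.001 0.1;0 0 0 0 -0.001 0.001 0.1;0 0 0 0 -0.001 0.001 0.1;0 0 0 0 -0.001 0.001 0.1;0 0 0 0 -0.001 0.001 0.1;0 0 0 0 -0.001 0.001 0.1;0 0 0 0 -0.001 0.001 0.1;0 0 0 0 -0.001 0.001 0.1", grip_force=40)

```text
time: 2.9
ee_pos: [0.5522, -0.1098, 0.0088]
eef_rot: [0.894, 0.448, 0.0, 0.001]
ft_force: [-0.3, -0.5, -0.2]
width: 0.031
grip_force: 0.0
```

```bash
python3 - <<'E'
from h import *
go([.553,-.110,.12],53.2)
E
```

```text
turn [0.001  0.0003 0.0003] shift [ 0.0003  0.0009 -0.1112] | t 2.9 q7 -0.697 F [-0.3 -0.5 -0.2] M [-0.078 -0.042 -0.013] w 0.031 pos [ 0.5522 -0.1098  0.0088] grip 0.0
```

play_rows(increments="0 0 0 0 0 0 0.1;0 0 0 0 0 0 0.1;0 0 0 0 0 0 0.1;0 0 0 0 0 0 0.1;0 0 0 0 0 0 0.1")

```text
time: 3.4
ee_pos: [0.5523, -0.1098, 0.0088]
eef_rot: [0.894, 0.448, 0.0, 0.001]
ft_force: [0.4, -0.1, 0.3]
width: 0.0194
grip_force: 40.0
```

```bash
python3 - <<'E'
from h import *
go([.553,-.110,.12],53.2)
E
```

```text
turn [0.0011 0.0002 0.0003] shift [ 0.0002  0.0009 -0.1112] | t 3.4 q7 -0.697 F [ 0.4 -0.1  0.3] M [-0.031 -0.16   0.008] w 0.0194 pos [ 0.5523 -0.1098  0.0088] grip 40.0
```

play_rows(increments="0 0 0 0 0 -0.03 0.1;0 0 0 0 0 -0.07 0.1;0 0 0 0 0 -0.11 0.1;0 0 0 0 0 -0.12 0.1;0 0 0 0 0 -0.12 0.1")

```text
time: 3.9
ee_pos: [0.553, -0.1099, 0.1303]
eef_rot: [0.894, 0.448, 0.001, 0.002]
ft_force: [-0.1, -0.4, -2.1]
width: 0.0198
grip_force: 40.0
```

```bash
python3 - <<'E'
from h import *
go([.588,.274,.115],53.2)
a=camera("top")["color"][210:330,330:490,::-1];c=camera("side");b=c["color"][180:360,240:480,::-1]
cv2.imwrite("pics/g2.png",np.hstack([cv2.resize(x,(400,300)) for x in(a,b)]))
m=cv2.inRange(cv2.cvtColor(c["color"],cv2.COLOR_RGB2HSV),(105,120,40),(125,255,255))
cs,h=cv2.findContours(m,cv2.RETR_CCOMP,cv2.CHAIN_APPROX_NONE)
for q,hh in zip(cs,h[0]):
    if len(q)>8: print(hh[3],cv2.boundingRect(q),cv2.contourArea(q),q.reshape(-1,2).mean(0))
E
```

```text
turn [ 0.0038 -0.0007  0.0001] shift [ 0.3284 -0.2019  0.0147] | t 3.9 q7 -0.637 F [-0.1 -0.4 -2.1] M [-0.054  0.02   0.042] w 0.0198 pos [ 0.553  -0.1099  0.1303] grip 40.0
```

View pics/g2.png

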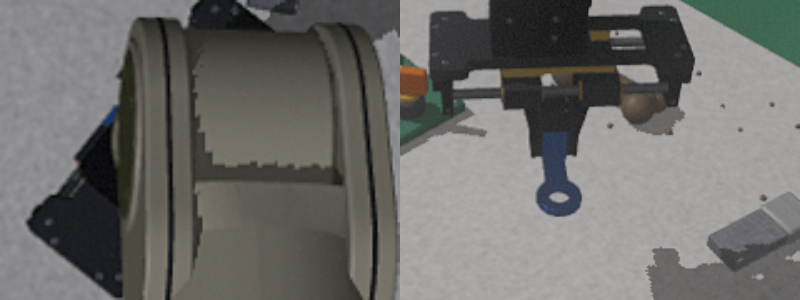

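The side view shows the rest held, with the eye at about side (335,298). I'll carry it over.

play_rows(increments="0.003 0 0 0.328 -0.202 0.005 0.1;0.003 0 0 0.328 -0.202 0.005 0.1;0.003 0 0 0.328 -0.202 0.005 0.1;0.003 0 0 0.328 -0.202 0.005 0.1;0.003 0 0 0.328 -0.202 0.005 0.1;0.003 0 0 0.328 -0.202 0.005 0.1;0.003 0 0 0.328 -0.202 0.005 0.1;0.003 0 0 0.328 -0.202 0.005 0.1")

```text
time: 4.8
ee_pos: [0.5848, 0.2776, 0.1209]
eef_rot: [0.893, 0.449, -0.002, -0.002]
ft_force: [-0.7, -0.1, -0.6]
width: 0.0198
grip_force: 40.0
```

play_rows(increments="0 0 0 0 0 0 0.1;0 0 0 0 0 0 0.1;0 0 0 0 0 0 0.1")

```text
time: 5.1
ee_pos: [0.5866, 0.2722, 0.1219]
eef_rot: [0.894, 0.447, -0.002, -0.0]
ft_force: [0.5, -0.8, -1.6]
width: 0.0199
grip_force: 40.0
```

```bash
python3 - <<'E'
from h import *
go([.588,.274,.115],53.2)
c=camera("side");d=camera("top")
hsv=cv2.cvtColor(c["color"],cv2.COLOR_RGB2HSV)
print(hsv[170:230:4,200:216:5].tolist()[:3])
s=read_state();p=s["ee_pos"]; e=np.array([p[0]-.03,p[1]-.04,p[2]-.008]); print("expected eye px side",proj(c,e),"top",proj(d,e),"tip side",proj(c,[.558,.2337,.07]))
u,v=proj(c,e).astype(int)
a=c["color"][v-35:v+55,u-60:u+60,::-1];print("origin",u-60,v-35)
u,v=proj(d,e).astype(int);b=d["color"][v-45:v+45,u-60:u+60,::-1];print("origin",u-60,v-45)
cv2.imwrite("pics/g3.png",np.hstack([cv2.resize(x,(400,300),interpolation=cv2.INTER_NEAREST) for x in(a,b)]))
E
```

```text
turn [-0.0024  0.0028 -0.0011] shift [0.0023 0.     0.0069] | t 5.1 q7 -1.341 F [ 0.5 -0.8 -1.6] M [-0.109 -0.01  -0.016] w 0.0199 pos [0.5866 0.2722 0.1219] grip 40.0
[[[109, 97, 76], [105, 18, 113], [110, 99, 77], [30, 5, 163]], [[112, 96, 88], [109, 106, 82], [109, 102, 75], [20, 5, 161]], [[150, 4, 130], [120, 6, 137], [15, 3, 166], [15, 3, 163]]]
expected eye px side [203.13528009 172.25531367] top [196.57644792 259.09693129] tip side [205.97973514 192.42597921]
origin 143 137
origin 136 214
```

View pics/g3.png

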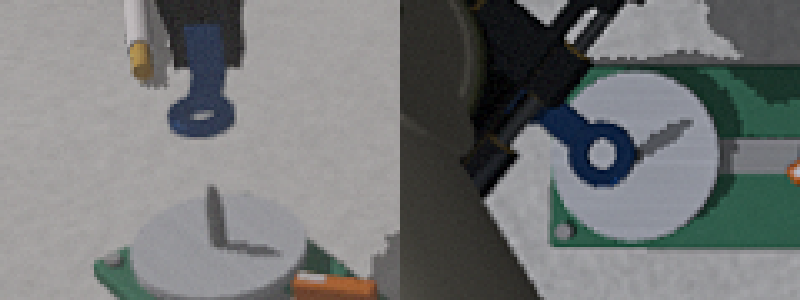

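Both views show the eye: side (203.6,171.5), with the post tip below it at (206,193), and top (196.6,260). Next I measure the hole from masks in fresh pictures.

```bash
cat > eye.py <<'E'
from h import *
np.set_printoptions(precision=4,suppress=True)
def hole(c,u,v):
    m=cv2.inRange(cv2.cvtColor(c["color"],cv2.COLOR_RGB2HSV),(98,70,30),(128,255,255))
    cs,h=cv2.findContours(m,cv2.RETR_CCOMP,cv2.CHAIN_APPROX_NONE);best=None
    for q,hh in zip(cs,h[0]):
        if hh[3]>=0 and len(q)>5:
            z=np.zeros_like(m);cv2.drawContours(z,[q],-1,255,-1);z[m>0]=0
            y,x=np.nonzero(z);p=(x.mean(),y.mean())
            if np.hypot(p[0]-u,p[1]-v)<12: print("hole",p,len(x));best=p
    return best
c,d=camera("side"),camera("top");p=read_state()["ee_pos"]
e=p+[-.03,-.04,-.008]
a=hole(c,*proj(c,e));b=hole(d,*proj(d,e));print("TCP",p,"expected",e)
if a and b: print("tri",tri(d,b,c,a))
if b: print("top on expected mid height",onz(d,*b,e[2]))
if a: print("side on expected",onz(c,*a,e[2]))
E
python3 eye.py
```

```text
hole (np.float64(202.88888888888889), np.float64(170.83333333333334)) 18
hole (np.float64(195.58461538461538), np.float64(259.46153846153845)) 65
TCP [0.5871 0.2726 0.1234] expected [0.5571 0.2326 0.1154]
tri (array([0.5567, 0.2328, 0.1175]), np.float64(0.0010643532461955749))
top on expected mid height [0.5563 0.2337 0.1154]
side on expected [0.5588 0.2356 0.1154]
```

```bash
python3 -c "
from h import *
go([.5883,.2734,.085],53.2)"
```

```text
turn [-0.0016  0.0007 -0.0015] shift [0.0014 0.0005 0.0384] | t 5.3 q7 -1.341 F [-0.2 -0.3 -0.9] M [ 0.03  -0.013  0.015] w 0.0202 pos [0.5871 0.2726 0.1234] grip 40.0
```

play_rows(increments="0 0 0 0.001 0.001 0.01 0.1;0 0 0 0.001 0.001 0.025 0.1;0 0 0 0.001 0.001 0.036 0.1;0 0 0 0.001 0.001 0.036 0.1;0 0 0 0.001 0.001 0.036 0.1;0 0 0 0.001 0.001 0.036 0.1")

```text
time: 5.9
ee_pos: [0.5883, 0.2745, 0.088]
eef_rot: [0.894, 0.448, -0.0, -0.001]
ft_force: [-0.3, 0.1, -2.5]
width: 0.0199
grip_force: 40.0
```

```bash
python3 -c "
from h import *
go([.5883,.2734,.0388],53.2)"; python3 eye.py
```

```text
turn [-0.0017 -0.0004  0.0004] shift [-0.0009  0.0007  0.0491] | t 5.9 q7 -1.355 F [-0.3  0.1 -2.5] M [ 0.005 -0.052 -0.023] w 0.0199 pos [0.5883 0.2745 0.088 ] grip 40.0
hole (np.float64(205.26315789473685), np.float64(186.10526315789474)) 19
hole (np.float64(199.38983050847457), np.float64(259.1186440677966)) 59
TCP [0.5884 0.2745 0.0881] expected [0.5584 0.2345 0.0801]
tri (array([0.5582, 0.2346, 0.0834]), np.float64(0.001090156312245311))
top on expected mid height [0.5578 0.2357 0.0801]
side on expected [0.5609 0.2387 0.0801]
```

play_rows(increments="0 0 0 -0.001 0.001 0.005 0.1;0 0 0 -0.001 0.001 0.012 0.1;0 0 0 -0.001 0.001 0.02 0.1;0 0 0 -0.001 0.001 0.027 0.1;0 0 0 -0.001 0.001 0.027 0.1;0 0 0 -0.001 0.001 0.027 0.1")

```text
time: 6.6
ee_pos: [0.5881, 0.2729, 0.0602]
eef_rot: [0.894, 0.448, -0.001, -0.001]
ft_force: [-0.3, -0.6, -1.7]
width: 0.0195
grip_force: 40.0
```

```bash
python3 -c "
from h import *
go([.5883,.2734,.0388],53.2)
c=camera('side')
cv2.imwrite('pics/g4.png',cv2.resize(c['color'][150:240,150:270,::-1],(600,450)))"
```

```text
turn [-0.0023  0.0006  0.0005] shift [ 0.0006 -0.0001  0.0214] | t 6.6 q7 -1.364 F [-0.3 -0.6 -1.7] M [-0.004 -0.044  0.014] w 0.0195 pos [0.5881 0.2729 0.0602] grip 40.0
```

View pics/g4.png

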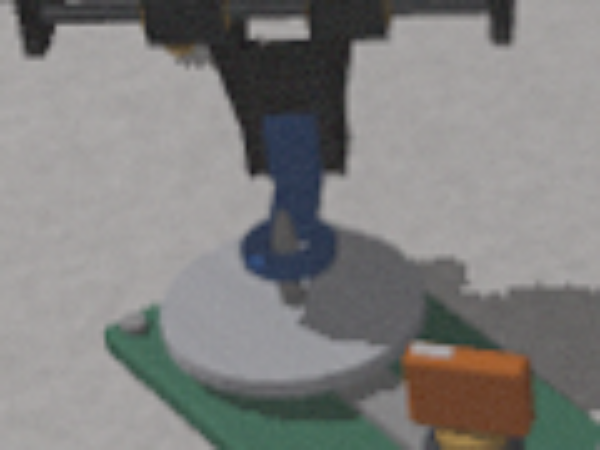

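The side picture shows the post tip at (285,225) up through the eye at (288,250), and almost no contact force. I'll lower the rest the remaining 21 mm.

play_rows(increments="0 0 0 0.0005 0 0.006 0.1;0 0 0 0.0005 0 0.012 0.1;0 0 0 0.0005 0 0.017 0.1;0 0 0 0.0005 0 0.02 0.1;0 0 0 0.0005 0 0.0215 0.1;0 0 0 0.0005 0 0.0215 0.1;0 0 0 0.0005 0 0.0215 0.1")

```text
time: 7.35
ee_pos: [0.5886, 0.2733, 0.0391]
eef_rot: [0.894, 0.448, -0.0, -0.001]
ft_force: [-0.6, -0.4, -1.1]
width: 0.0197
grip_force: 40.0
```

```bash
python3 -c "
from h import *
go([.5883,.2734,.0388],53.2)"
```

```text
turn [-0.0019 -0.      0.0003] shift [-0.0001 -0.0003  0.0003] | t 7.35 q7 -1.373 F [-0.6 -0.4 -1.1] M [ 0.052 -0.045 -0.012] w 0.0197 pos [0.5886 0.2733 0.0391] grip 40.0
```

play_rows(increments="0 0 0 0 0 0.001 0.1;0 0 0 0 0 0.0015 0.1;0 0 0 0 0 0.0015 0.1;0 0 0 0 0 0.0015 0.1")

```text
time: 7.75
ee_pos: [0.5888, 0.2734, 0.0388]
eef_rot: [0.894, 0.448, -0.0, -0.001]
ft_force: [-3.5, -2.2, 9.7]
width: 0.0195
grip_force: 40.0
```

```bash
python3 -c "
from h import *
go([.5883,.2734,.0388],53.2)"
```

```text
turn [-0.0013 -0.0002  0.0002] shift [-0.0003 -0.0003 -0.    ] | t 7.75 q7 -1.374 F [-3.5 -2.2  9.7] M [-0.622  0.919  0.028] w 0.0195 pos [0.5888 0.2734 0.0388] grip 40.0
```

It is on the disc (9.7 N upward). I'll release it.

play_rows(increments="0 0 0 0 0 -0.001 0.1;0 0 0 0 0 -0.001 0.6;0 0 0 0 0 -0.001 0.6;0 0 0 0 0 -0.001 0.6;0 0 0 0 0 -0.001 0.6;0 0 0 0 0 -0.001 0.6;0 0 0 0 0 -0.001 0.6;0 0 0 0 0 -0.001 0.6")

```text
time: 8.55
ee_pos: [0.5885, 0.2733, 0.0385]
eef_rot: [0.894, 0.448, -0.001, -0.001]
ft_force: [0.7, 1.0, 0.7]
width: 0.052
grip_force: 0.0
```

```bash
python3 -c "
from h import *
go([.5883,.2734,.16],53.2)"
```

```text
turn [-0.002   0.0003  0.0003] shift [-1.000e-04 -5.000e-04 -1.215e-01] | t 8.55 q7 -1.373 F [0.7 1.  0.7] M [-0.05  -0.015 -0.04 ] w 0.052 pos [0.5885 0.2733 0.0385] grip 0.0
```

play_rows(increments="0 0 0 0 0 -0.02 0.6;0 0 0 0 0 -0.06 0.6;0 0 0 0 0 -0.1 0.6;0 0 0 0 0 -0.12 0.6;0 0 0 0 0 -0.12 0.6;0 0 0 0 0 -0.12 0.6")

```text
time: 9.15
ee_pos: [0.5887, 0.273, 0.1584]
eef_rot: [0.894, 0.448, -0.0, -0.001]
ft_force: [0.0, -0.2, -0.7]
width: 0.0525
grip_force: 0.0
```

```bash
python3 - <<'E'
from h import *
go([.5612,.119,.14],132.4)
c,d=camera('side'),camera('top')
cv2.imwrite('pics/g5.png',np.hstack([cv2.resize(x[:,:,::-1],(400,300),interpolation=cv2.INTER_NEAREST) for x in(c['color'][165:255,160:280],d['color'][215:305,170:290])]))
E
```

```text
turn [-1.4000e-03 -1.0000e-03 -1.3821e+00] shift [-0.1398  0.0702  0.0183] | t 9.15 q7 -1.327 F [ 0.  -0.2 -0.7] M [-0.017 -0.047 -0.023] w 0.0525 pos [0.5887 0.273  0.1584] grip 0.0
```

View pics/g5.png

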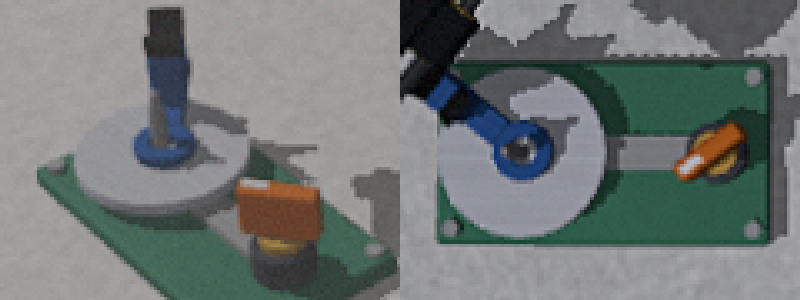

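Both views show the rest hanging flat on the disc, with the post up through the eye at (150,145) side and (520,150) top, and the fingers clear. Now to the screw.

play_rows(increments="0 0 -0.15 -0.014 0.007 0.001 0.7;0 0 -0.3 -0.05 0.02 0.005 0.7;0 0 -0.45 -0.08 0.04 0.01 0.7;0 0 -0.6 -0.11 0.05 0.015 0.7;0 0 -0.75 -0.13 0.06 0.018 0.7;0 0 -0.9 -0.14 0.07 0.018 0.7;0 0 -1.05 -0.14 0.07 0.018 0.7;-0.001 -0.001 -1.2 -0.14 0.07 0.018 0.7")

```text
time: 10.05
ee_pos: [0.5604, 0.118, 0.1391]
eef_rot: [0.483, 0.876, -0.001, -0.001]
ft_force: [-0.3, -0.1, 0.2]
width: 0.061
grip_force: 0.0
```

```bash
python3 -c "
from h import *
go([.5612,.119,.14],132.4)"
```

```text
turn [-0.0024 -0.0014 -0.1772] shift [ 0.0004  0.0012 -0.0009] | t 10.05 q7 0.067 F [-0.3 -0.1  0.2] M [ 0.055 -0.149 -0.054] w 0.061 pos [0.5604 0.118  0.1391] grip 0.0
```

play_rows(increments="-0.002 -0.001 -0.12 0 0.001 0 0.7;-0.002 -0.001 -0.177 0 0.001 0 0.7;-0.002 -0.001 -0.177 0 0.001 0.02 0.7;-0.002 -0.001 -0.177 0 0.001 0.05 0.7;-0.002 -0.001 -0.177 0 0.001 0.08 0.7;-0.002 -0.001 -0.177 0 0.001 0.094 0.7;-0.002 -0.001 -0.177 0 0.001 0.094 0.7;-0.002 -0.001 -0.177 0 0.001 0.094 0.7")

```text
time: 10.85
ee_pos: [0.5619, 0.12, 0.047]
eef_rot: [0.406, 0.914, 0.001, 0.001]
ft_force: [-0.3, 0.3, 0.3]
width: 0.061
grip_force: 0.0
```

```bash
python3 - <<'E'
from h import *
go([.5612,.119,.0445],132.4)
c=camera('side')
cv2.imwrite('pics/g6.png',cv2.resize(c['color'][165:285,170:330,::-1],(640,480),interpolation=cv2.INTER_NEAREST))
E
```

```text
turn [ 0.0017  0.0004 -0.0048] shift [-0.0002 -0.0012  0.0025] | t 10.85 q7 0.162 F [-0.3  0.3  0.3] M [ 0.009 -0.186  0.011] w 0.061 pos [0.5619 0.12   0.047 ] grip 0.0
```

View pics/g6.png

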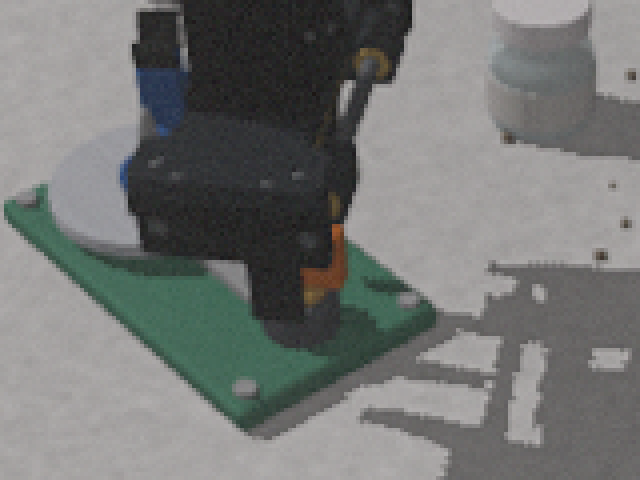

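The finger stands in front of the orange wing at (325,260), and the wing is between the fingers. I'll close.

play_rows(increments="0.001 0 -0.005 0 -0.001 0.002 0.05;0.001 0 -0.005 0 -0.001 0.002 0.05;0.001 0 -0.005 0 -0.001 0.002 0.05;0.001 0 -0.005 0 -0.001 0.002 0.05;0.001 0 -0.005 0 -0.001 0.002 0.05;0.001 0 -0.005 0 -0.001 0.002 0.05;0.001 0 -0.005 0 -0.001 0.002 0.05;0.001 0 -0.005 0 -0.001 0.002 0.05")

```text
time: 11.7
ee_pos: [0.5609, 0.1189, 0.0444]
eef_rot: [0.404, 0.915, -0.0, 0.0]
ft_force: [-2.1, -0.1, 1.2]
width: 0.0115
grip_force: 40.0
```

play_rows(increments="0 0 0 0 0 0 0.05;0 0 0 0 0 0 0.05;0 0 0 0 0 0 0.05")

```text
time: 12.0
ee_pos: [0.5609, 0.1189, 0.0444]
eef_rot: [0.404, 0.915, -0.0, 0.0]
ft_force: [-1.2, -0.6, 1.3]
width: 0.0115
grip_force: 40.0
```

```bash
python3 -c "
from h import *
go([.5612,.119,.0445],132.4)"
```

```text
turn [ 0.0001  0.0006 -0.0001] shift [-0.0001  0.0003 -0.0001] | t 12.0 q7 0.165 F [-1.2 -0.6  1.3] M [-0.146  0.106  0.062] w 0.0115 pos [0.5609 0.1189 0.0444] grip 40.0
```

play_rows(increments="0 0 0.12 0 0 0 0.05;0 0 0.25 0 0 0 0.05;0 0 0.38 0 0 0 0.05;0 0 0.5 0 0 0 0.05;0 0 0.63 0 0 0 0.05;0 0 0.76 0 0 0 0.05;0 0 0.88 0 0 0 0.05;0 0 1.0 0 0 0 0.05")

```text
time: 12.8
ee_pos: [0.5603, 0.1188, 0.0444]
eef_rot: [0.794, 0.608, -0.001, 0.0]
ft_force: [-3.9, -1.8, 4.3]
width: 0.0117
grip_force: 40.0
```

```bash
python3 -c "
from h import *
go([.5611,.119,.0445],1.8)"
```

```text
turn [4.0000e-04 1.1000e-03 1.2745e+00] shift [ 0.0004  0.0007 -0.0001] | t 12.8 q7 -0.761 F [-3.9 -1.8  4.3] M [-0.352  0.954  0.071] w 0.0117 pos [0.5603 0.1188 0.0444] grip 40.0
```

play_rows(increments="0 0 0.12 0 0 0 0.05;0 0 0.25 0 0 0 0.05;0 0 0.38 0 0 0 0.05;0 0 0.5 0 0 0 0.05;0 0 0.63 0 0 0 0.05;0 0 0.76 0 0 0 0.05;0 0 0.88 0 0 0 0.05;0 0 1.0 0 0 0 0.05")

```text
time: 13.6
ee_pos: [0.5599, 0.1192, 0.0444]
eef_rot: [0.988, 0.153, -0.001, 0.0]
ft_force: [-5.8, -0.7, 5.7]
width: 0.0118
grip_force: 40.0
```

```bash
python3 -c "
from h import *
go([.5611,.119,.0445],1.8)"
```

```text
turn [0.0004 0.0015 0.2749] shift [ 0.0011  0.0005 -0.0001] | t 13.6 q7 -1.692 F [-5.8 -0.7  5.7] M [-0.104  1.388  0.07 ] w 0.0118 pos [0.5599 0.1192 0.0444] grip 40.0
```

play_rows(increments="0 0 0.05 0.0005 0 0 0.05;0 0 0.1 0.0005 0 0 0.05;0 0 0.14 0.0005 0 0 0.05;0 0 0.18 0.0005 0 0 0.05;0 0 0.2 0.0005 0 0 0.05;0 0 0.2 0.0005 0 0 0.05")

```text
time: 14.2
ee_pos: [0.5599, 0.1193, 0.0443]
eef_rot: [0.998, 0.055, -0.001, 0.0]
ft_force: [-7.8, -1.2, 8.9]
width: 0.0118
grip_force: 40.0
```

```bash
python3 -c "
from h import *
go([.5611,.119,.0445],1.8)"
```

```text
turn [0.0007 0.0024 0.0791] shift [ 0.0012  0.0004 -0.0002] | t 14.2 q7 -1.876 F [-7.8 -1.2  8.9] M [-0.227  1.926 -0.033] w 0.0118 pos [0.5599 0.1193 0.0443] grip 40.0
```

play_rows(increments="0 0 0.015 -0.0005 0 -0.0002 0.05;0 0 0.03 -0.001 0 -0.0002 0.05;0 0 0.045 -0.001 0 -0.0002 0.05;0 0 0.06 -0.001 0 -0.0002 0.05;0 0 0.06 -0.001 0 -0.0002 0.05")

```text
time: 14.7
ee_pos: [0.5598, 0.1193, 0.0444]
eef_rot: [1.0, 0.025, -0.0, 0.0]
ft_force: [-5.5, 0.5, 2.7]
width: 0.0118
grip_force: 40.0
```

```bash
python3 -c "
from h import *
go([.5611,.119,.0445],1.8)"
```

```text
turn [0.0002 0.0006 0.0186] shift [ 0.0012  0.0004 -0.0001] | t 14.7 q7 -1.932 F [-5.5  0.5  2.7] M [0.215 1.25  0.047] w 0.0118 pos [0.5598 0.1193 0.0444] grip 40.0
```

play_rows(increments="0 0 0.015 -0.0005 0 0 0.05;0 0 0.03 -0.0005 0 0 0.05;0 0 0.045 -0.0005 0 0 0.05;0 0 0.06 -0.0005 0 0 0.05;0 0 0.06 -0.0005 0 0 0.05")

```text
time: 15.2
ee_pos: [0.5599, 0.1193, 0.0444]
eef_rot: [1.0, -0.005, 0.0, 0.0]
ft_force: [-2.9, 3.1, -2.2]
width: 0.0117
grip_force: 40.0
```

```bash
python3 -c "
from h import *
go([.5611,.119,.0445],1.8)"
```

```text
turn [ 0.0002 -0.0006 -0.0407] shift [ 0.0012  0.0003 -0.0001] | t 15.2 q7 -1.988 F [-2.9  3.1 -2.2] M [0.584 0.583 0.78 ] w 0.0117 pos [0.5599 0.1193 0.0444] grip 40.0
```

The moment jumped to 0.78 N m, so it is seated. I'll ease back a little to find the unloaded seat angle.

play_rows(increments="0 0 -0.01 0 0 0 0.05;0 0 -0.01 0 0 0 0.05")

```text
time: 15.4
ee_pos: [0.5599, 0.1193, 0.0445]
eef_rot: [1.0, 0.001, 0.0, -0.0]
ft_force: [-1.9, 3.4, -3.4]
width: 0.0116
grip_force: 40.0
```

```bash
python3 -c "
from h import *
go([.5611,.119,.0445],1.8)"
```

```text
turn [-0.0001 -0.0006 -0.0297] shift [ 0.0012  0.0003 -0.    ] | t 15.4 q7 -1.977 F [-1.9  3.4 -3.4] M [0.735 0.464 0.643] w 0.0116 pos [0.5599 0.1193 0.0445] grip 40.0
```

play_rows(increments="0 0 -0.01 0 0 0 0.05;0 0 -0.01 0 0 0 0.05")

```text
time: 15.6
ee_pos: [0.5599, 0.1193, 0.0444]
eef_rot: [1.0, 0.006, 0.0, -0.0]
ft_force: [-1.8, 4.4, -5.2]
width: 0.0115
grip_force: 40.0
```

```bash
python3 -c "
from h import *
go([.5611,.119,.0445],1.8)"
```

```text
turn [-0.0001 -0.0005 -0.0201] shift [ 0.0012  0.0003 -0.0001] | t 15.6 q7 -1.968 F [-1.8  4.4 -5.2] M [1.062 0.434 0.507] w 0.0115 pos [0.5599 0.1193 0.0444] grip 40.0
```

Stiffness is about 13.7 N m/rad, so the unloaded seat is at tool yaw ≈ 2.7° and the target is 92.7°. From here that is about −1.61 rad.

play_rows(increments="0 0 -0.1 0 0 0 0.05;0 0 -0.22 0 0 0 0.05;0 0 -0.34 0 0 0 0.05;0 0 -0.46 0 0 0 0.05;0 0 -0.58 0 0 0 0.05;0 0 -0.7 0 0 0 0.05;0 0 -0.82 0 0 0 0.05;0 0 -0.94 0 0 0 0.05")

```text
time: 16.4
ee_pos: [0.5601, 0.1188, 0.0444]
eef_rot: [0.888, 0.459, 0.0, 0.0]
ft_force: [-1.2, 3.3, -5.0]
width: 0.0116
grip_force: 40.0
```

```bash
python3 -c "
from h import *
go([.5602,.119,.0445],92.9)"
```

```text
turn [ 7.000e-04 -4.000e-04 -6.671e-01] shift [ 0.0002  0.     -0.0001] | t 16.4 q7 -1.086 F [-1.2  3.3 -5. ] M [ 0.837  0.173 -0.06 ] w 0.0116 pos [0.5601 0.1188 0.0444] grip 40.0
```

play_rows(increments="0 0 -0.12 0 0 0 0.05;0 0 -0.24 0 0 0 0.05;0 0 -0.36 0 0 0 0.05;0 0 -0.48 0 0 0 0.05;0 0 -0.58 0 0 0 0.05;0 0 -0.64 0 0 0 0.05;0 0 -0.668 0 0 0 0.05;0 0 -0.668 0 0 0 0.05")

```text
time: 17.2
ee_pos: [0.5605, 0.1188, 0.0445]
eef_rot: [0.69, 0.723, 0.001, 0.001]
ft_force: [2.7, 3.0, -8.0]
width: 0.012
grip_force: 40.0
```

play_rows(increments="0 0 0 0 0 0 0.05;0 0 0 0 0 0 0.05")

```text
time: 17.4
ee_pos: [0.5604, 0.1188, 0.0445]
eef_rot: [0.691, 0.723, 0.0, 0.001]
ft_force: [4.4, 2.8, -9.6]
width: 0.0117
grip_force: 40.0
```

```bash
python3 - <<'E'
from h import *
go([.5602,.119,.0445],92.9)
c,d=camera('side'),camera('top')
cv2.imwrite('pics/g7.png',np.hstack([cv2.resize(x[:,:,::-1],(400,300),interpolation=cv2.INTER_NEAREST) for x in(c['color'][155:275,160:320],d['color'][200:320,150:310])]))
E
```

```text
turn [ 0.0015  0.0003 -0.0042] shift [ 0.0002 -0.0002  0.    ] | t 17.4 q7 -0.471 F [ 4.4  2.8 -9.6] M [ 0.814 -0.972  0.004] w 0.0117 pos [0.5604 0.1188 0.0445] grip 40.0
```

View pics/g7.png

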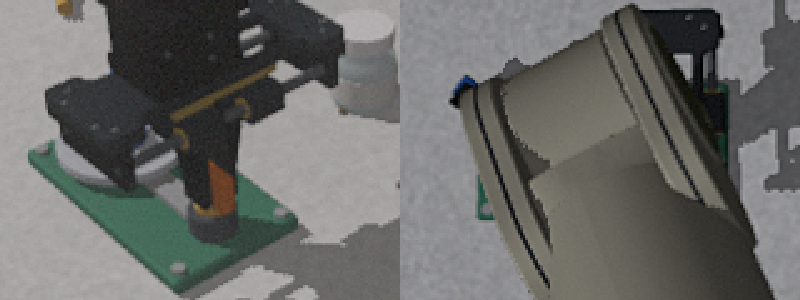

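The fingers hold the wing at yaw 92.7° against the seat at 2.7°. The rest's prongs at top crop (462,90) have not moved, and the jar is untouched. Handing in.

```bash
python3 -c "
from bench import *
print(close_job())"
```

```text
the job is handed in; nothing more can be done
None
```

The blue rest hangs flat on the disc and has been let go. I turned the thumbscrew clockwise until it seated, then backed it off a quarter turn (about 90°, measured from the tool angle). The gripper is still pinching it, and the job is handed in; no verdict came back.

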